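# Third hand for the loose display socket

## Task

The aluminium display socket block has come off its angle bracket, and I am about to screw it back on from behind; the screw comes through into the socket, so first pull the plug-in scent diffuser up out of the block, stand it nose down in the small round pot and let go of it. Then bring the block, flat on the counter, flush against the upright face of the angle bracket with its sides in line with the bracket's ends, and press it there with a steady push of about 12 N. Finish while still holding that push, so that I can drive the screw, and leave the other goods on the counter where they are.

Things in the scene. Friction and masses are not known exactly. Their poses are not given: they have to be found in the camera images.
- angle: Aluminium angle bracket, screwed fast to the counter: upright plate 56 mm wide, 45 mm high, 4 mm thick with a dark screw slot in the middle, and a flat foot 40 mm long, 4 mm thick behind it. Origin on the counter, at the middle of the bottom edge of the upright face that the block goes against. That face looks along -x, the foot lies to +x, y runs along the face, z is up.
- block: Loose solid aluminium socket block, 90 mm long (x), 56 mm wide (y), 60 mm high, about 0.8 kg, on four slick plastic glides 2 mm high (slides with 1 to 3 N). Origin at the centre of its underside, z up. Its +x end is the back (one small screw hole) that goes against the bracket; it starts turned roughly that way. In mid-top a vertical round socket bore, 22 mm wide, 45 mm deep, black ring round it.
- diffuser: Black round 12 V plug-in diffuser, 60 g: barrel 20 mm wide, 40 mm long; above it a head 34 mm wide, 36 mm high. Origin at the nose (bottom tip), z towards the head. Starts plugged in upright, head resting on the block, nose 20 mm above the counter. Two sprung balls in the bore sit in a groove of the barrel: 3 to 6 N straight up frees it, less than the block weighs. Clear once raised 40 mm.
- diffuser_head (a point): Middle of the diffuser's head, on its axis, 58 mm above the nose: a good height to grip it.
- pot: Small heavy round grey ceramic pot (0.3 kg), open at the top, 64 mm wide outside at the rim, 56 mm inside, 42 mm high, inner floor 6 mm above the counter. Origin at the centre of its underside, z up.
- dome: Matte black tester dome, 94 mm wide, 59 mm high, with a chrome button on its slope; leave alone. Origin at the centre of its underside.
- stones: Wooden tray 150 by 56 mm with three ceramic scent stones, 31 mm high in all; leave alone. Origin at the centre of its underside.
- jar: Clear glass jar of wooden scent beads with a cork lid, 68 mm wide, 78 mm high; leave alone. Origin at the centre of its underside.
- phone_mount: Brushed aluminium vent phone mount standing on its round plate, 54 mm wide, 61 mm high; leave alone. Origin at the centre of its underside.

How it is judged:
By the outcome, as a careful person would: the job done as asked, in the order asked, and still so for the second after the job is handed in, while the arm keeps its last pose, push and grip.
It also fails if it takes over 58 s, if anything falls off the work surface, if the arm or the gripper's body presses on something with over 40 N, if the wrist force passes 120 N, or if a joint passes its speed limit or range.

## Robot

A 6-joint arm with a two-finger parallel gripper is mounted at the origin on the work surface. World frame = base frame: x ahead of the robot, y to its left, z up, the work surface at z = 0. Lengths are in m, angles in rad, forces in N, time in s.
With the tool pointing down it reaches from about 0.325 to 0.9 m from the base axis. Payload 6.1 kg.
Tool frame: the origin (TCP) lies midway between the tips of the shut fingers; the grasp point (between the pads) lies 19 mm behind it; z points along the fingers, y is the line along which they close (so a half turn about z gives the same grasp; the last joint's range is limited). The gripper opens to 85 mm and grips with 20 to 120 N. Pads are 22 mm wide; open, the fingers measure 114 mm over their backs; the gripper's body (76 mm by 85 mm) begins 54 mm behind the grasp point. The pads swing forward as they close: fully open they stand 13 mm farther back than shut.
Start: joints at [-1.404, 0.22, 1.526, -0, 1.395, -0.126], TCP at [0.18, -0.598, 0.231] pointing down, gripper open.
Joint ranges: [-2.98, 2.98], [-0.91, 2.08], [0.09, 2.57], [-1.24, 4.39], [0.2, 2.65], [-2.68, 2.68]. Speed limits (rad/s): [2.57, 2.57, 3.01, 3.14, 3.14, 3.14].

## Interface

Orientations are given as [roll, pitch, yaw] about the fixed x, y, z axes, in that order (R = Rz(yaw) Ry(pitch) Rx(roll)).
In Python, from plant import movep, move_l, set_joints, gripper_to, hold, inverse_kinematics, observe, get_image, get_calibration, Unreachable, job_done gives the robot as it stands. Calls block until the motion is done:
- movep(position, orientation): joint-space move of the TCP to a pose.
- move_l(position, feed=0.15, rotation=None, max_force=None): straight line of the TCP; rotation=None keeps the orientation; feed is the mean speed in m/s. With max_force (N) it stops when the force on the tool has changed by that much, and returns True; else False.
- set_joints(angles): joint-space move.
- gripper_to(opening, f_grip=None): finger opening in m; f_grip is the grip in N (None keeps the last); returns when the fingers have stopped.
- hold(seconds).
- inverse_kinematics(position, orientation): joint angles nearest the present ones, or None.
- observe(): the state.
- get_image(name): name is "side" or "top"; returns (picture, depth): 480x640x3 uint8, red, green, blue; 480x640 float32, m along the optical axis (not along the pixel's ray), 0 where there is no reading.
- get_calibration(name): a dict with "intrinsics" (3x3 intrinsics, pixels), "dist_coeffs" ([k1, k2, p1, p2, k3] as OpenCV has them; the pictures are not rectified), "world_from_camera" (4x4, takes a point from camera to world coordinates). Camera axes: x right, y down, z forward; pixel columns grow to the right and rows downward; lengths in m; the calibration is good to about 2 mm. A picture is of the moment at which its call begins. get_calibration takes no time and is no camera call.
A pose or a line that the arm cannot do raises Unreachable and nothing moves.
- job_done(): hands the job in; it is judged then, once.
The state is a dict: "time_s": time; "q": joint angles; "joint_velocities": joint speeds; "joint_torque": joint torques, N m; "eef_pos": TCP position; "tcp_rot": TCP orientation; "ft_force": force on the tool from outside, world axes, zero at the start; "torque": the same for the moment, N m; "opening": finger opening in m; "grasp_force": force on a finger pad.
Only numpy, scipy, OpenCV 4.12 (cv2) and the standard library are available. Lean on these libraries where they do the work, as an engineer would, in place of code of your own. Each camera call takes 0.05 s, during which the arm holds its last target. There are 200 camera calls.

## Working session

There is one attempt and no reset: what is moved stays moved. The work goes in short steps, each a Python script; the robot and the scene stay as the last script left them, time stands still between calls to the robot, and variables do not carry over. Pictures are saved under pics/ and viewed, at most 10 in all, crops included, and the job is handed in when it is done.

```bash
ls; mkdir -p pics; python3 - <<'E'
from plant import *
import cv2,numpy as np
for n in("side","top"):
    p,d=get_image(n); cv2.imwrite(f"pics/{n}0.png",p[:,:,::-1]); np.save(f"{n}_d.npy",d)
    c=get_calibration(n); print(n,c)
s=observe(); print(s)
E
```

```text
pics
side {'intrinsics': array([[501.1574974 ,   0.        , 314.94279849],
       [  0.        , 501.1574974 , 234.78012359],
       [  0.        ,   0.        ,   1.        ]]), 'dist_coeffs': array([-0.0877916,  0.       ,  0.       ,  0.       ,  0.       ]), 'world_from_camera': array([[-8.04428270e-01, -2.83568217e-01,  5.22000215e-01,
         1.39163342e-01],
       [-5.94049001e-01,  3.85427142e-01, -7.06081937e-01,
         6.30381499e-01],
       [-9.70655225e-04, -8.78085978e-01, -4.78501905e-01,
         5.02588734e-01],
       [ 0.00000000e+00,  0.00000000e+00,  0.00000000e+00,
         1.00000000e+00]])}
top {'intrinsics': array([[518.67291241,   0.        , 310.43973471],
       [  0.        , 518.67291241, 239.03094469],
       [  0.        ,   0.        ,   1.        ]]), 'dist_coeffs': array([-0.07640198,  0.        ,  0.        ,  0.        ,  0.        ]), 'world_from_camera': array([[ 0.01219319, -0.98878035,  0.14887831,  0.4489393 ],
       [-0.99992474, -0.01185557,  0.00315501, -0.00394261],
       [-0.00135457, -0.14890558, -0.98885049,  1.03083806],
       [ 0.        ,  0.        ,  0.        ,  1.        ]])}
{'time_s': 0.1, 'q': array([-1.40409407e+00,  2.21145940e-01,  1.52749399e+00, -8.46641416e-06,
        1.39468846e+00, -1.26095155e-01]), 'joint_velocities': array([ 2.47072113e-04, -9.52718103e-05, -3.70975071e-03, -9.41922774e-04,
       -7.95607697e-04,  1.75146198e-03]), 'joint_torque': array([ 1.93455242e-03, -4.98243463e+01, -3.90548229e+01, -1.24543526e-04,
        5.59738517e-03,  9.88091614e-06]), 'eef_pos': array([ 0.18030128, -0.59786582,  0.23031089]), 'tcp_rot': array([-3.13986965e+00, -2.10021050e-04,  2.92798720e-01]), 'ft_force': array([ 0.77330033, -0.14742551, -0.5296223 ]), 'torque': array([ 0.00803157, -0.04892509, -0.0910711 ]), 'grasp_force': 0.0, 'opening': 0.08559594527926592}
```

View pics/top0.png

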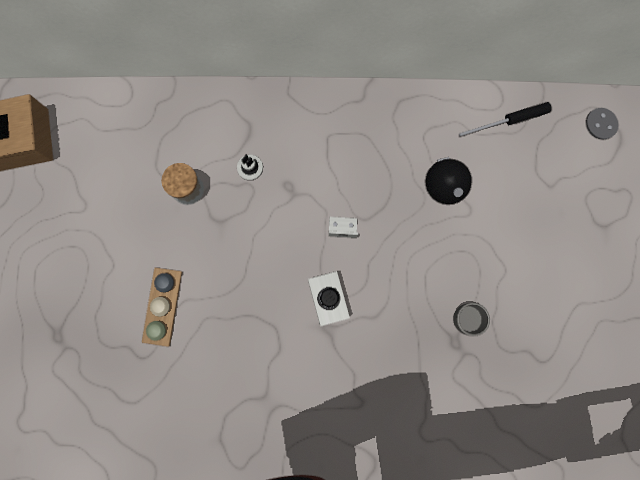

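View pics/side0.png

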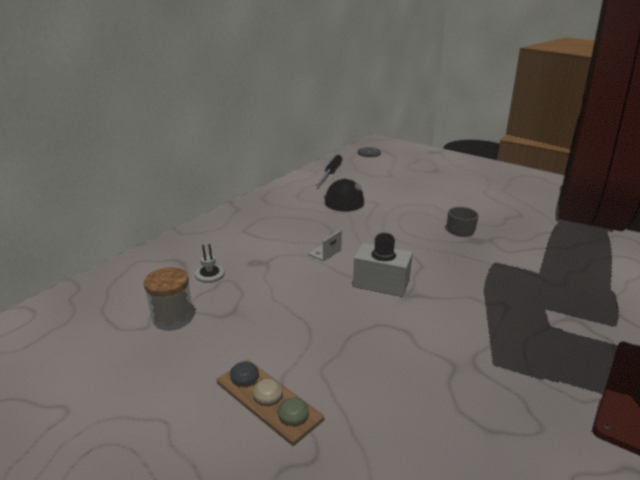

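The top view shows the block with the diffuser at (329,298), the bracket at (343,227) with its upright edge towards the robot, the pot at (471,318), the dome at (448,181) and the other goods to the left and up. Next step is measuring these from depth.

```bash
cat > h.py <<'E'
import numpy as np, cv2
from plant import *
def cloud(n, d):
    c=get_calibration(n); v,u=np.nonzero(d>0)
    p=cv2.undistortPoints(np.c_[u,v].astype(float)[:,None],c["intrinsics"],c["dist_coeffs"])[:,0]
    z=d[v,u][:,None]; P=np.c_[p*z,z]; T=c["world_from_camera"]
    return P@T[:3,:3].T+T[:3,3], np.c_[u,v]
def sel(P,x,y,z): return P[(P[:,0]>x[0])&(P[:,0]<x[1])&(P[:,1]>y[0])&(P[:,1]<y[1])&(P[:,2]>z[0])&(P[:,2]<z[1])]
def rect(Q):
    (c,s,a)=cv2.minAreaRect((Q[:,:2]*1000).astype(np.float32)); return np.round(c,1),np.round(s,1),round(a,2),len(Q)
E
python3 - <<'E'
from h import *
for n in("top","side"):
    P,uv=cloud(n,np.load(f"{n}_d.npy"))
    print(n)
    if n=="top":
        for px in[(329,298),(343,227),(471,318),(448,181),(180,180),(250,167),(160,307),(318,320),(343,234)]:
            i=np.argmin(abs(uv-px).sum(1)); print(px,P[i].round(4))
    T=sel(P,(.25,.75),(-.2,.15),(-.02,.02)); print("table z",np.median(T[:,2]))
    print("block top",rect(sel(P,(.25,.46),(-.12,.06),(.054,.068))), np.median(sel(P,(.25,.46),(-.12,.06),(.054,.068))[:,2]))
    h=sel(P,(.25,.46),(-.12,.06),(.08,.12)); print("head",rect(h),h[:,2].max())
    print("angle up",rect(sel(P,(.46,.6),(-.12,.0),(.03,.06))),"all",rect(sel(P,(.46,.6),(-.12,.0),(.01,.06))))
    r=sel(P,(.27,.45),(-.4,-.22),(.034,.055)); print("pot",cv2.minEnclosingCircle((r[:,:2]*1000).astype(np.float32)),r[:,2].max())
E
```

```text
top
(329, 298) [ 0.4832 -0.0356  0.0938]
(343, 227) [ 0.6286 -0.0657  0.005 ]
(471, 318) [ 0.4497 -0.3195  0.0043]
(448, 181) [ 0.7132 -0.2672  0.0554]
(180, 180) [0.7025 0.2482 0.0796]
(250, 167) [0.7425 0.1213 0.0343]
(160, 307) [0.4635 0.2876 0.0307]
(318, 320) [ 0.4433 -0.0175  0.0024]
(343, 234) [ 0.608  -0.0634  0.0446]
table z 0.0002836562082200178
block top (array([453.6, -44.5]), array([25. , 56.3]), 15.53, 307) 0.06016946651912658Traceback (most recent call last):
  File "<stdin>", line 10, in <module>
    return umr_maximum(a, axis, None, out, keepdims, initial, where)
ValueError: zero-size array to reduction operation maximum which has no identity
```

```bash
cat > m.py <<'E'
from h import *
C=[]
for n in("top","side"):
    P,uv=cloud(n,np.load(f"{n}_d.npy")); C.append(P)
C.append(np.vstack(C))
for n,P in zip(("top","side","both"),C):
    print(n)
    T=sel(P,(.35,.8),(-.2,.15),(-.02,.02)); print("table z",np.median(T[:,2]))
    b=sel(P,(.40,.56),(-.12,.06),(.056,.066)); print("block top",rect(b), np.median(b[:,2]))
    h=sel(P,(.40,.56),(-.12,.06),(.08,.12)); print("head",rect(h),h[:,2].max() if len(h) else 0, cv2.minEnclosingCircle((h[:,:2]*1000).astype(np.float32)) if len(h) else 0)
    a=sel(P,(.57,.68),(-.13,.0),(.035,.06)); print("angle up",rect(a) if len(a) else 0,"all",rect(sel(P,(.57,.68),(-.13,.0),(.002,.06))))
    a=sel(P,(.57,.68),(-.13,.0),(.012,.06))
    if len(a): print("plate",rect(a))
    r=sel(P,(.36,.54),(-.4,-.22),(.034,.055)); print("pot",cv2.minEnclosingCircle((r[:,:2]*1000).astype(np.float32)),r[:,2].max())
    r=sel(P,(.6,.8),(-.4,-.22),(.01,.08)); print("dome",cv2.minEnclosingCircle((r[:,:2]*1000).astype(np.float32)))
E
python3 m.py
python3 - <<'E'
import cv2,numpy as np
p=cv2.imread('pics/top0.png')[205:335,280:380]
s=cv2.imread('pics/side0.png')[220:300,300:420]
a=cv2.resize(p,None,fx=4,fy=4,interpolation=cv2.INTER_CUBIC);b=cv2.resize(s,None,fx=3,fy=3,interpolation=cv2.INTER_CUBIC)
o=np.zeros((520,760,3),np.uint8);o[:520,:400]=a;o[:240,400:760]=b;cv2.imwrite('pics/crop0.png',o)
E
```

```text
top
table z 0.0003217696488314603
block top (array([483.9, -35.8]), array([88.5, 56.3]), 15.96, 1138) 0.06027459899012222
head (array([484.8, -35.5]), array([32.2, 32.7]), 63.65, 278) 0.1021056519840432 ((484.8211669921875, -35.60712814331055), 16.822792053222656)
angle up (array([610.2, -63.6]), array([54.6,  4.8]), 86.86, 78) all (array([624.8, -65.2]), array([129.9, 109.3]), 89.81, 982)
plate (array([610., -64.]), array([55.6,  5. ]), 87.54, 132)
pot ((447.42889404296875, -311.8858337402344), 32.262718200683594) 0.04608024987221848
dome ((726.2748413085938, -278.886474609375), 49.02615737915039)
side
table z 0.000898414798908731
block top (array([484.4, -33.3]), array([90.9, 60.8]), 15.22, 827) 0.06092440055062498
head (array([483.5, -31.7]), array([31.5, 32.5]), 83.08, 309) 0.0988326380135327 ((483.9150085449219, -32.3045768737793), 17.318361282348633)
angle up (array([611.9, -61.1]), array([57.6,  6.2]), 87.65, 124) all (array([625. , -64.9]), array([109.3, 129. ]), 0.04, 778)
plate (array([611.6, -61.1]), array([57.6,  6.9]), 87.15, 319)
pot ((446.5483093261719, -310.649658203125), 33.68537902832031) 0.04589322417927283
dome ((726.3831176757812, -274.0053405761719), 48.06783676147461)
both
table z 0.0006410766746011154
block top (array([484.4, -33.5]), array([91., 61.]), 15.6, 1965) 0.06068574394091447
head (array([484.2, -34.2]), array([35.6, 34. ]), 89.67, 587) 0.1021056519840432 ((483.8962707519531, -33.870540618896484), 18.737401962280273)
angle up (array([611.4, -61.6]), array([58.6,  7.1]), 86.86, 202) all (array([624.9, -65. ]), array([109.6, 129.9]), 0.03, 1760)
plate (array([611.3, -62.1]), array([59.5,  7.3]), 87.54, 451)
pot ((446.5483093261719, -310.649658203125), 33.68537902832031) 0.04608024987221848
dome ((726.000244140625, -277.72808837890625), 49.84172439575195)
```

View pics/crop0.png

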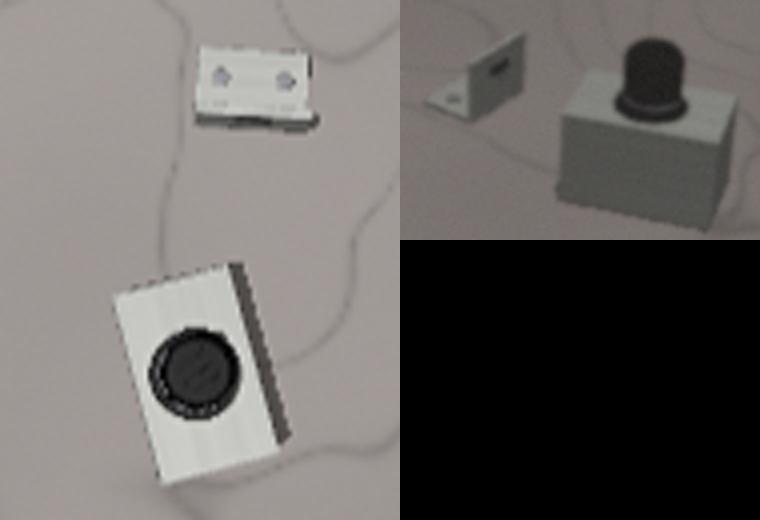

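The crop shows the block turned about +16° and the bracket about −3°, with the screw slot facing the robot. I'll pull the diffuser next.

```bash
cat >> h.py <<'E'
D=[np.pi,0,0]
def rot(yaw): return [np.pi,0,yaw]
def ft(n=10):
    F=[]
    for _ in range(n): F.append(observe()["ft_force"]); hold(0.02)
    return np.mean(F,0)
def st(m=""):
    s=observe(); print(m,"t",round(s["time_s"],2),"p",s["eef_pos"].round(4),"yaw",s["tcp_rot"][2].round(4),"F",s["ft_force"].round(2),"op",round(s["opening"],4),"g",round(s["grasp_force"],1))
E
python3 - <<'E'
from h import *
x,y=.4844,-.0342
movep([x,y,.15],rot(.277)); st("above")
move_l([x,y,.064],feed=.1); st("down")
gripper_to(.03,f_grip=30); st("grip")
move_l([x,y,.085],feed=.03); st("pull")
move_l([x,y,.15],feed=.1); st("up")
for n in("top","side"):
    p,d=get_image(n); cv2.imwrite(f"pics/{n}1.png",p[:,:,::-1]); np.save(f"{n}_d.npy",d)
E
```

```text
above t 2.4 p [ 0.4846 -0.0349  0.1502] yaw 0.276 F [-0.31  0.78  0.22] op 0.0855 g 0.0
down t 3.41 p [ 0.485  -0.0344  0.0646] yaw 0.2769 F [ 0.72 -0.04  0.81] op 0.0857 g 0.0
grip t 3.93 p [ 0.4848 -0.0344  0.0645] yaw 0.2771 F [-0.09 -0.79  3.08] op 0.033 g 29.9
pull t 4.78 p [ 0.4844 -0.0342  0.085 ] yaw 0.277 F [-0.54  0.18 -0.53] op 0.0333 g 30.6
up t 5.58 p [ 0.484  -0.0341  0.1494] yaw 0.277 F [-0.09  0.66 -0.73] op 0.0324 g 30.7
```

View pics/side1.png

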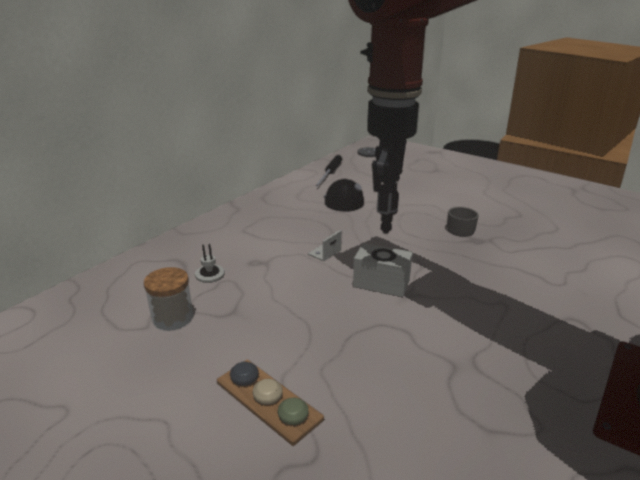

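The diffuser is out of the bore: its barrel hangs under the fingers at (387,228), and the open socket ring shows at (383,255). I'll check its nose height, then place it.

```bash
python3 - <<'E'
from h import *
P,_=cloud("side",np.load("side_d.npy")); q=sel(P,(.45,.53),(-.07,.0),(.08,.14)); print("nose z",np.sort(q[:,2])[:5],np.median(q[q[:,2]<.115],0))
x,y=.447,-.3113
movep([x,y,.15],rot(.277)); st("over pot")
move_l([x,y,.062],feed=.1); st("low")
r=move_l([x,y,.045],feed=.02,max_force=2.5); st(f"touch {r}")
for n in("top","side"):
    p,d=get_image(n); cv2.imwrite(f"pics/{n}2.png",p[:,:,::-1]); np.save(f"{n}_d.npy",d)
E
python3 -c "
import cv2,numpy as np
a=cv2.imread('pics/top2.png')[250:390,400:540];b=cv2.imread('pics/side2.png')[150:290,390:530]
cv2.imwrite('pics/c2.png',cv2.resize(np.hstack([a,b]),None,fx=2.8,fy=2.8,interpolation=cv2.INTER_CUBIC))"
```

```text
nose z [0.10506661 0.10636021 0.10642086 0.10728138 0.1073068 ] [ 0.4809148  -0.02803832  0.11236678]
over pot t 6.77 p [ 0.4472 -0.3102  0.1496] yaw 0.2775 F [ 0.33  0.49 -0.3 ] op 0.0328 g 30.7
low t 7.8 p [ 0.4475 -0.3117  0.0627] yaw 0.277 F [-0.83 -0.55  0.24] op 0.0327 g 30.7
touch True t 8.41 p [ 0.4471 -0.3113  0.0505] yaw 0.277 F [-1.07  0.63  5.32] op 0.0331 g 31.1
```

View pics/c2.png

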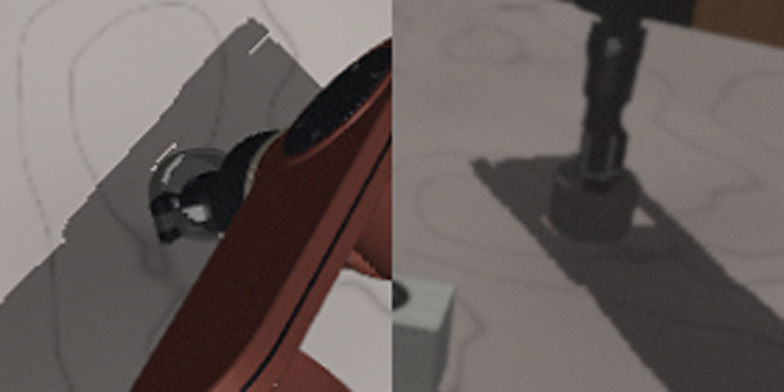

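The barrel stands in the pot and touched the floor at the expected height. I'll release it, back away and look.

```bash
python3 - <<'E'
from h import *
x,y=.447,-.3113
gripper_to(.085); st("open")
move_l([x,y,.16],feed=.12)
movep([.484,-.0342,.17],rot(.277)); st("above block")
movep([.45,.12,.25],rot(.277)); st("aside")
for n in("top","side"):
    p,d=get_image(n); cv2.imwrite(f"pics/{n}3.png",p[:,:,::-1]); np.save(f"{n}_d.npy",d)
E
python3 m.py | grep -v table
python3 -c "
import cv2,numpy as np
a=cv2.imread('pics/top3.png')[200:340,300:500];b=cv2.imread('pics/side3.png')[180:320,300:500]
cv2.imwrite('pics/c3.png',cv2.resize(np.hstack([a,b]),None,fx=2,fy=2,interpolation=cv2.INTER_CUBIC))"
```

```text
open t 9.07 p [ 0.4464 -0.3108  0.0496] yaw 0.277 F [-0.1   0.03  0.7 ] op 0.0845 g 0.0
above block t 11.22 p [ 0.4841 -0.035   0.1698] yaw 0.2767 F [-0.26 -0.47 -0.14] op 0.0849 g 0.0
aside t 11.96 p [0.4502 0.1188 0.2493] yaw 0.2764 F [ 0.69 -0.78 -0.1 ] op 0.0847 g 0.0
top
block top (array([483.8, -35.1]), array([88.8, 56.3]), 16.13, 1312) 0.060476212026012166
head (array([0., 0.]), array([0., 0.]), 0.0, 0) 0 0
angle up (array([609.9, -63.6]), array([54.5,  4.7]), 87.53, 79) all (array([624.7, -65.3]), array([129.8, 109.5]), 89.68, 1012)
plate (array([609.1, -64. ]), array([30.3, 47.7]), 28.49, 135)
pot ((447.4127197265625, -311.7215881347656), 31.938581466674805) 0.05436592351920333
dome ((726.4937133789062, -278.6269226074219), 49.19063949584961)
side
block top (array([484.6, -33.8]), array([91. , 61.2]), 15.81, 988) 0.06092556867834542
head (array([0., 0.]), array([0., 0.]), 0.0, 0) 0 0
angle up (array([611.9, -60.2]), array([55.9,  7.4]), 88.47, 123) all (array([625.1, -65.2]), array([129.3, 107.5]), 89.73, 745)
plate (array([611. , -61.4]), array([58.3,  7.4]), 86.49, 322)
pot ((448.1327819824219, -309.4500427246094), 32.503971099853516) 0.05471271411943146
dome ((726.113525390625, -274.2918395996094), 47.80838394165039)
both
block top (array([484.6, -33.8]), array([91. , 61.2]), 15.81, 2300) 0.060727755947230455
head (array([0., 0.]), array([0., 0.]), 0.0, 0) 0 0
angle up (array([611. , -61.6]), array([58.7,  7.4]), 86.49, 202) all (array([624.7, -65.3]), array([129.8, 109.5]), 89.68, 1757)
plate (array([620.9, -62.5]), array([59.8, 26.6]), 87.77, 457)
pot ((447.6088562011719, -310.27728271484375), 33.32073211669922) 0.05471271411943146
dome ((725.81396484375, -277.7280578613281), 49.5556526184082)
```

View pics/c3.png

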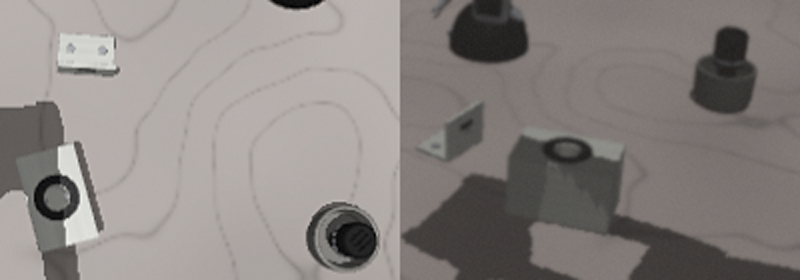

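The diffuser stands upright in the pot, at about (355,238) in the crop, and the block hasn't moved. Now I'll grip the block by its sides and slide it near the bracket.

```bash
python3 - <<'E'
from h import *
x,y,z,a=.4842,-.0345,.020,.279
movep([x,y,.15],rot(a))
move_l([x,y,z],feed=.1); st("down")
gripper_to(.05,f_grip=30); st("grip")
b=-.049
move_l([.5594,-.0604,z],feed=.05,rotation=rot(b),max_force=20); st("slid")
gripper_to(.085); st("open")
move_l([.5594,-.0604,.15],feed=.15)
movep([.45,.14,.25],rot(b)); st("aside")
for n in("top","side"):
    p,d=get_image(n); cv2.imwrite(f"pics/{n}4.png",p[:,:,::-1]); np.save(f"{n}_d.npy",d)
a=cv2.imread('pics/top4.png')[190:290,290:400]
cv2.imwrite('pics/c4.png',cv2.resize(a,None,fx=6,fy=6,interpolation=cv2.INTER_CUBIC))
for n in("top","side"):
    P,_=cloud(n,np.load(f"{n}_d.npy"))
    print(n,"block",rect(sel(P,(.48,.62),(-.13,.02),(.055,.068))),"plate",rect(sel(P,(.603,.64),(-.13,.02),(.012,.047))))
E
```

```text
down t 14.28 p [ 0.4849 -0.0346  0.0207] yaw 0.279 F [-0.72 -0.17  0.24] op 0.0851 g 0.0
grip t 14.66 p [ 0.4846 -0.0346  0.0206] yaw 0.279 F [-1.73 -0.04  4.95] op 0.0558 g 32.6
slid t 16.4 p [ 0.5593 -0.0602  0.0206] yaw -0.0489 F [-3.99  0.76  6.57] op 0.0555 g 33.2
open t 16.81 p [ 0.5592 -0.0604  0.0197] yaw -0.049 F [-0.47 -0.11 -0.32] op 0.0851 g 0.0
aside t 18.81 p [0.4502 0.1394 0.2492] yaw -0.0492 F [-0.26 -0.55 -0.22] op 0.0851 g 0.0
top block (array([557.7, -59.8]), array([56.1, 89.9]), 86.83, 1302) plate (array([614.2, -64.4]), array([55.8, 13.4]), 87.73, 97)
side block (array([559.9, -57. ]), array([61.4, 93.5]), 86.36, 879) plate (array([611.3, -36. ]), array([ 7.1, 16.8]), 43.58, 83)
```

View pics/c4.png

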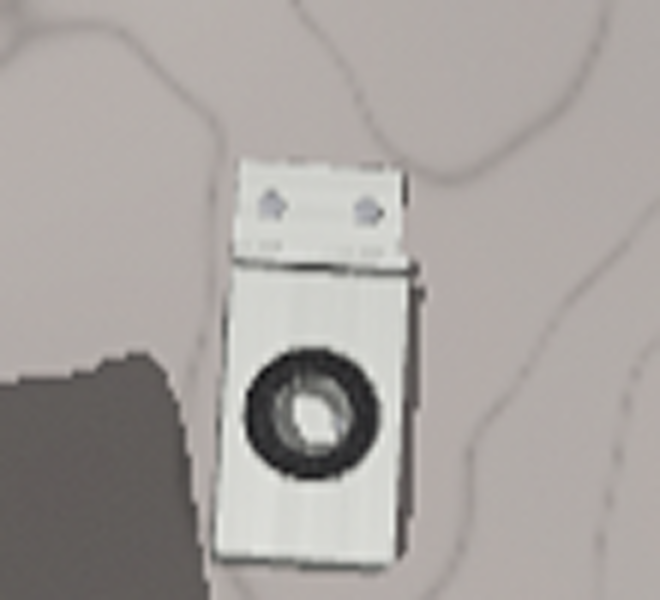

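The block now sits about 4 mm from the bracket, nearly in line with it: bracket ends at crop columns 233 and 415, block back corners at 231 and 411. I'll refine that with sub-pixel edge fits.

```bash
cat > e.py <<'E'
import sys
from h import *
def ray(uv,z):
    c=get_calibration("top"); T=c["world_from_camera"]
    p=cv2.undistortPoints(np.float64(uv)[:,None],c["intrinsics"],c["dist_coeffs"])[:,0]
    d=np.c_[p,np.ones(len(p))]@T[:3,:3].T; o=T[:3,3]
    return o+d*((z-o[2])/d[:,2])[:,None]
def edges(img,r0,r1,z,cl,cr):
    g=cv2.GaussianBlur(img,(3,3),.6).astype(float); out=[]
    for lo,hi,s in((cl[0],cl[1],1),(cr[0],cr[1],-1)):
        uv=[]
        for r in range(r0,r1):
            w=np.clip(s*np.gradient(g[r])[lo:hi],0,None)
            k=w.argmax(); sl=slice(max(k-1,0),k+2); uv.append((lo+np.average(np.arange(lo,hi)[sl],weights=w[sl]+1e-6),r))
        W=ray(uv,z); f=np.polyfit(W[:,0],W[:,1],1)
        for _ in range(3):
            e=W[:,1]-np.polyval(f,W[:,0]); k=abs(e)<max(.0008,1.5*np.median(abs(e))); f=np.polyfit(W[k,0],W[k,1],1)
        out.append(f)
    return out
img=cv2.imread(sys.argv[1])[:,:,1]
# crop coords -> full: u=290+c/6, v=190+c/6
F=edges(img,219,231,.004,(325,336),(350,364)); B=edges(img,238,281,.060,(320,334),(350,364))
for n,E in(("foot",F),("block",B)):
    for x in(.608,): print(n,"yaw deg",[round(np.degrees(np.arctan(f[0])),2) for f in E],"y at face x: L,R,mid,width mm",[round(v*1000,2) for v in (np.polyval(E[0],x),np.polyval(E[1],x),np.mean([np.polyval(f,x) for f in E]),np.polyval(E[0],x)-np.polyval(E[1],x))])
xf=.608
for n,E in(("foot",F),("block",B)): # evaluate inside each own data range
    x=.630 if n=="foot" else .56
    print(n,x,[round(np.polyval(f,x)*1000,2) for f in E])
E
python3 e.py pics/top4.png; python3 e.py pics/top0.png | head -1
```

```text
foot yaw deg [np.float64(-12.47), np.float64(-5.51)] y at face x: L,R,mid,width mm [np.float64(-708.21), np.float64(-832.95), np.float64(-770.58), np.float64(124.74)]
block yaw deg [np.float64(-15.12), np.float64(-9.13)] y at face x: L,R,mid,width mm [np.float64(-665.77), np.float64(-790.98), np.float64(-728.37), np.float64(125.21)]
foot 0.63 [np.float64(-713.08), np.float64(-835.07)]
block 0.56 [np.float64(-652.8), np.float64(-783.26)]
foot yaw deg [np.float64(-12.88), np.float64(-3.85)] y at face x: L,R,mid,width mm [np.float64(-707.88), np.float64(-834.21), np.float64(-771.04), np.float64(126.33)]
```

```bash
sed -i 's/uv.append((lo+np.average/uv.append((np.average/' e.py; python3 e.py pics/top4.png | sed 's/np.float64//g'; python3 e.py pics/top0.png | head -1| sed 's/np.float64//g'
```

```text
foot yaw deg [(-6.75), (0.68)] y at face x: L,R,mid,width mm [(-34.14), (-92.71), (-63.42), (58.57)]
block yaw deg [(-9.45), (-3.09)] y at face x: L,R,mid,width mm [(-38.26), (-90.42), (-64.34), (52.16)]
foot 0.63 [(-36.74), (-92.45)]
block 0.56 [(-30.27), (-87.83)]
foot yaw deg [(-6.78), (2.2)] y at face x: L,R,mid,width mm [(-34.14), (-93.56), (-63.85), (59.43)]
```

```bash
cat > fit.py <<'E'
from h import *
from scipy.optimize import differential_evolution as DE
from scipy.ndimage import map_coordinates as mc
def seg(a,b,n=60): return np.linspace(a,b,n)
def norm(cam,P):
    c=get_calibration(cam); T=np.linalg.inv(c["world_from_camera"]); Q=P@T[:3,:3].T+T[:3,3]
    return cv2.projectPoints(Q,np.zeros(3),np.zeros(3),c["intrinsics"],c["dist_coeffs"])[0][:,0]
X=45e-3;Y=28e-3
blk=[seg((-X,-Y,.06),(X,-Y,.06)),seg((-X,Y,.06),(X,Y,.06)),seg((-X,-Y,.06),(-X,Y,.06)),seg((X,-Y,.06),(X,Y,.06))]
def ang(L): return dict(top=[seg((.006,-Y,.004),(L,-Y,.004)),seg((.006,Y,.004),(L,Y,.004)),seg((L,-Y,.004),(L,Y,.004)),seg((0,-Y,.045),(0,Y,.045))],
  side=[seg((0,-Y,.003),(0,-Y,.045)),seg((0,Y,.003),(0,Y,.045)),seg((0,-Y,.045),(0,Y,.045))])
def fit(cam,img,segs,x0):
    g=cv2.GaussianBlur(cv2.cvtColor(img,cv2.COLOR_BGR2GRAY).astype(float),(0,0),.8)
    gx=cv2.Sobel(g,-1,1,0);gy=cv2.Sobel(g,-1,0,1)
    def cost(p):
        c,s=np.cos(p[2]),np.sin(p[2]); R=np.array([[c,-s,0],[s,c,0],[0,0,1]]); t=0
        for S in segs:
            uv=norm(cam,S@R.T+[p[0],p[1],0]); d=uv[-1]-uv[0]; n=np.array([-d[1],d[0]])/np.linalg.norm(d)
            v=n[0]*mc(gx,uv[:,::-1].T,order=1)+n[1]*mc(gy,uv[:,::-1].T,order=1)
            t+=np.tanh(abs(v)/60).mean()
        return -t
    r=DE(cost,[(x0[0]-.006,x0[0]+.006),(x0[1]-.006,x0[1]+.006),(x0[2]-.06,x0[2]+.06)],seed=1,tol=1e-6,maxiter=60,popsize=10)
    return r.x,r.fun
if __name__=="__main__":
    R=lambda n:cv2.imread(f"pics/{n}.png")
    for cam in("top","side"):
        for i in(0,3):
            for L in((.04,.044) if cam=="top" else (.04,)):
                x,f=fit(cam,R(f"{cam}{i}"),ang(L)[cam],(.609,-.0635,-.05)); print(cam,i,L,"angle",(x*1000).round(2),round(np.degrees(x[2]),2),round(f,2))
        x,f=fit(cam,R(f"{cam}4"),blk,(.559,-.0595,-.055)); print(cam,"block",(x*1000).round(2),round(np.degrees(x[2]),2),round(f,2))
        a=None
E
python3 fit.py
```

```text
Traceback (most recent call last):
  File "fit.py", line 29, in <module>
    x,f=fit(cam,R(f"{cam}{i}"),ang(L)[cam],(.609,-.0635,-.05)); print(cam,i,L,"angle",(x*1000).round(2),round(np.degrees(x[2]),2),round(f,2))
        ~~~^^^^^^^^^^^^^^^^^^^^^^^^^^^^^^^^^^^^^^^^^^^^^^^^^^^
  File "fit.py", line 22, in fit
    r=DE(cost,[(x0[0]-.006,x0[0]+.006),(x0[1]-.006,x0[1]+.006),(x0[2]-.06,x0[2]+.06)],seed=1,tol=1e-6,maxiter=60,popsize=10)
  File "fit.py", line 18, in cost
    uv=norm(cam,S@R.T+[p[0],p[1],0]); d=uv[-1]-uv[0]; n=np.array([-d[1],d[0]])/np.linalg.norm(d)
  File "fit.py", line 6, in norm
    c=get_calibration(cam); T=np.linalg.inv(c["world_from_camera"]); Q=P@T[:3,:3].T+T[:3,3]
ValueError: time passes only in moves, steps and waits
```

```bash
sed -i 's/^def norm/CAL={k:get_calibration(k) for k in("top","side")}\ndef norm/; s/c=get_calibration(cam); T=np.linalg.inv/c=CAL[cam]; T=np.linalg.inv/' fit.py; python3 fit.py
```

```text
top 0 0.04 angle [608.36 -64.49 -29.15] -1.67 -3.7
top 0 0.044 angle [603.65 -63.87 -46.81] -2.68 -3.6
top 3 0.04 angle [608.36 -64.48 -29.25] -1.68 -3.71
top 3 0.044 angle [603.69 -63.85 -47.01] -2.69 -3.62
top block [558.19 -60.05 -50.13] -2.87 -3.92
side 0 0.04 angle [609.28 -59.54 -97.67] -5.6 -2.66
side 3 0.04 angle [609.37 -59.72 -99.05] -5.68 -2.71
side block [559.34 -57.81 -44.31] -2.54 -3.02
```

```bash
cat > push.py <<'E'
from h import *
def regrip(x,y,b,dx,dy,z=.020):
    movep([x,y,.12],rot(b)); move_l([x,y,z],feed=.12)
    gripper_to(.05,f_grip=30)
    move_l([x+dx,y+dy,z],feed=.02,rotation=rot(b)); st("shifted")
    gripper_to(.085); move_l([x+dx,y+dy,.10],feed=.15)
def push(cx,cy,b,F=12,z=.020):
    n=np.array([np.cos(b),np.sin(b),0]); c=np.array([cx,cy,0])
    s=c-.075*n
    move_l([s[0],s[1],.10],feed=.15); gripper_to(0)
    move_l([s[0],s[1],z],feed=.12)
    f0=ft(10); p=c-.035*n
    r=move_l([p[0],p[1],z],feed=.015,max_force=7); st(f"contact {r}")
    p=observe()["eef_pos"]; p[2]=z; k=0
    for i in range(30):
        f=-(ft(8)-f0)@n
        if abs(f-F)<.5: break
        k+=np.clip((F-f)*6e-5,-.0004,.0004); t=p+k*n; move_l(list(t),feed=.01)
    print("push",round(f,2),"steps",i,"k",round(k*1000,2)); st()
    return f0,n
E
python3 - <<'E'
from push import *
b=-.049
regrip(.5594,-.0604,b,0,-.0015)
push(.5594,-.0619,b)
p=observe()["eef_pos"]; p=p-.03*np.array([np.cos(b),np.sin(b),0])
move_l(list(p),feed=.1); move_l([p[0],p[1],.12],feed=.15)
movep([.45,.14,.25],rot(b)); st("aside")
for n in("top","side"):
    im,d=get_image(n); cv2.imwrite(f"pics/{n}5.png",im[:,:,::-1]); np.save(f"{n}_d.npy",d)
from fit import *
for cam,x0 in(("top",(.562,-.062,-.05)),("side",(.563,-.06,-.05))):
    x,f=fit(cam,cv2.imread(f"pics/{cam}5.png"),blk,x0); print(cam,"block",(x*1000).round(2),np.degrees(x[2]).round(2),round(f,2))
a=cv2.imread('pics/top5.png')[200:290,290:390]
cv2.imwrite('pics/c5.png',cv2.resize(a,None,fx=6.5,fy=6.5,interpolation=cv2.INTER_CUBIC))
E
```

```text
shifted t 21.55 p [ 0.5602 -0.0616  0.021 ] yaw -0.049 F [-0.11  2.15  5.66] op 0.0559 g 33.8
contact True t 26.57 p [ 0.5057 -0.059   0.0192] yaw -0.0489 F [ 0.31  0.8  -0.32] op -0.0002 g 0.0
push 11.59 steps 14 k 3.22
 t 32.15 p [ 0.506  -0.0586  0.019 ] yaw -0.0487 F [-11.17   0.77   4.98] op -0.0001 g 0.0
aside t 34.4 p [0.4496 0.1393 0.2486] yaw -0.0491 F [-0.73 -0.98 -0.33] op 0.0005 g 0.0
top block [566.67 -61.29 -49.25] -2.82 -3.34
side block [564.99 -59.12 -57.18] -3.28 -3.0
```

View pics/c5.png

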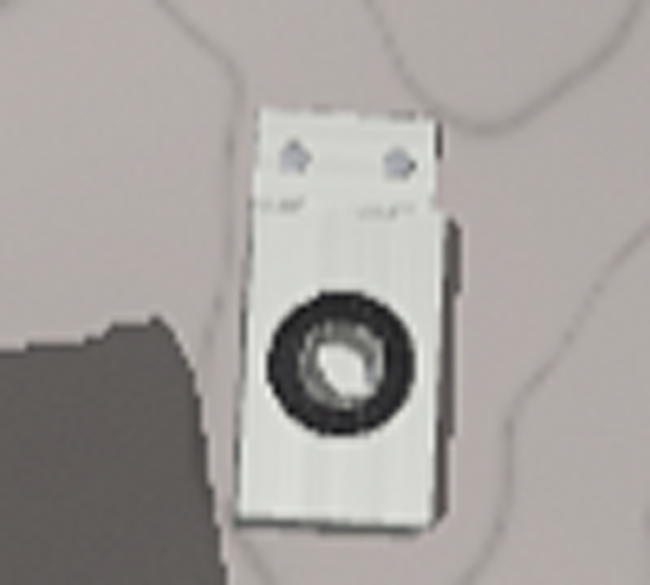

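The block now butts against the bracket. The side edges suggest it still sits slightly to +y, so I'll refit both with a common yaw.

```bash
cat > lat.py <<'E'
from fit import *
import fit as F, sys
def lat(cam,img,segs,x0,yaw,z):
    # signed-agnostic edge score vs lateral offset for each side segment separately
    g=cv2.GaussianBlur(cv2.cvtColor(img,cv2.COLOR_BGR2GRAY).astype(float),(0,0),.7)
    gx=cv2.Sobel(g,-1,1,0);gy=cv2.Sobel(g,-1,0,1)
    c,s=np.cos(yaw),np.sin(yaw); R=np.array([[c,-s,0],[s,c,0],[0,0,1]]); out=[]; o=np.arange(-.006,.006,.0001)
    for S in segs:
        sc=[]
        for k in o:
            uv=norm(cam,(S+[0,k,0])@R.T+[x0[0],x0[1],0]); d=uv[-1]-uv[0]; n=np.array([-d[1],d[0]])/np.linalg.norm(d)
            sc.append(abs((n[0]*mc(gx,uv[:,::-1].T,order=1)+n[1]*mc(gy,uv[:,::-1].T,order=1)).mean()))
        sc=np.array(sc); j=sc.argmax(); out.append((round(o[j]*1000,2),round(sc[j],1)))
    return out
if __name__=="__main__":
  i=sys.argv[1]
  for yd in(-2.5,-2.9,-3.3):
    y=np.radians(yd); n=np.array([np.cos(y),np.sin(y)])
    for cam,A in(("top",np.array([.6084,-.064])),("side",np.array([.6095,-.061]))):
        im=cv2.imread(f"pics/{cam}{i}.png"); im0=cv2.imread(f"pics/{cam}0.png")
        b=[seg((-.085,q,.06),(-.008,q,.06)) for q in(-Y,Y)]
        ft_=[seg((.007,q,.004),(.037,q,.004)) for q in(-Y,Y)] if cam=="top" else [seg((0,q,.005),(0,q,.043)) for q in(-Y,Y)]
        print(yd,cam,"block R,L",lat(cam,im,b,A,y,0),"bracket R,L",lat(cam,im0,ft_,A,y,0))
E
python3 lat.py 5
```

```text
-2.5 top block R,L [(np.float64(1.4), np.float64(354.2)), (np.float64(0.3), np.float64(192.6))] bracket R,L [(np.float64(1.2), np.float64(141.5)), (np.float64(-0.6), np.float64(96.7))]
-2.5 side block R,L [(np.float64(5.9), np.float64(77.5)), (np.float64(-1.1), np.float64(128.4))] bracket R,L [(np.float64(-1.1), np.float64(93.1)), (np.float64(3.0), np.float64(105.4))]
-2.9 top block R,L [(np.float64(1.0), np.float64(353.8)), (np.float64(0.0), np.float64(192.0))] bracket R,L [(np.float64(1.4), np.float64(138.3)), (np.float64(-0.4), np.float64(97.1))]
-2.9 side block R,L [(np.float64(5.9), np.float64(79.2)), (np.float64(-1.4), np.float64(128.5))] bracket R,L [(np.float64(-0.9), np.float64(93.5)), (np.float64(2.8), np.float64(105.8))]
-3.3 top block R,L [(np.float64(0.6), np.float64(351.4)), (np.float64(-0.4), np.float64(190.5))] bracket R,L [(np.float64(1.5), np.float64(135.1)), (np.float64(-0.3), np.float64(97.5))]
-3.3 side block R,L [(np.float64(5.9), np.float64(80.5)), (np.float64(-1.7), np.float64(128.4))] bracket R,L [(np.float64(-0.6), np.float64(93.8)), (np.float64(2.5), np.float64(106.2))]
```

In the top view the bracket and block centre lines agree within about 0.5 mm, with the block square to the bracket at about −2.9°. Next is the final push, which I'll hold.

```bash
python3 - <<'E'
from h import *
b=-.050; n=np.array([np.cos(b),np.sin(b),0]); z=.022
c=np.array([.5060,-.0588,0]); s=c-.02*n
movep([s[0],s[1],.12],rot(b)); move_l([s[0],s[1],z],feed=.12); hold(.2)
f0=ft(15); t=c+.006*n
r=move_l([t[0],t[1],z],feed=.012,max_force=6); st(f"contact {r}")
p=observe()["eef_pos"]; k=kz=0; ok=0
for i in range(25):
    F=ft(10)-f0; f=-F@n
    if abs(f-12.3)<.6 and abs(F[2])<1.5: ok+=1
    else: ok=0
    if ok==3 or observe()["time_s"]>50: break
    if ok==0:
        k+=np.clip((12.3-f)*1.3e-4,-.001,.001); kz+=np.clip(F[2]*1e-4,-.0005,.0005)
        q=p+k*n; q[2]+=kz; move_l(list(q),feed=.02)
    print(round(f,2),F.round(2),round(k*1e3,2),round(kz*1e3,2))
print("final",f,F.round(2)); st()
for m in("top","side"):
    im,d=get_image(m); cv2.imwrite(f"pics/{m}6.png",im[:,:,::-1])
a=cv2.imread('pics/top6.png')[190:340,290:490];bb=cv2.imread('pics/side6.png')[180:330,300:500]
cv2.imwrite('pics/c6.png',cv2.resize(np.hstack([a,bb]),None,fx=2,fy=2,interpolation=cv2.INTER_CUBIC))
E
```

```text
contact True t 38.5 p [ 0.5069 -0.0587  0.0214] yaw -0.0498 F [-0.91  0.01  0.72] op -0.0 g 0.0
-0.21 [ 0.2  -0.26  0.94] 1.0 0.09
2.95 [-2.94  0.25  2.38] 2.0 0.33
7.95 [-7.95  0.24  4.88] 2.57 0.82
8.05 [-8.08 -0.39  3.22] 3.12 1.14
9.35 [-9.4  -0.75  2.86] 3.5 1.43
9.66 [-9.71 -0.82  2.32] 3.84 1.66
10.38 [-10.44  -1.03   1.81] 4.09 1.84
10.54 [-10.62  -1.36   1.14] 4.32 1.96
11.3 [-11.38  -1.37   1.21] 4.45 2.08
11.23 [-11.33  -1.75   0.75] 4.59 2.15
11.39 [-11.49  -1.62   0.94] 4.71 2.25
11.79 [-11.9   -1.84   0.36] 4.71 2.25
11.45 [-11.56  -1.9    0.22] 4.82 2.27
11.71 [-11.82  -1.93   1.11] 4.82 2.27
12.11 [-12.2   -1.44   0.64] 4.82 2.27
final 11.878935008180402 [-11.99  -1.84   0.7 ]
 t 44.17 p [ 0.5071 -0.0585  0.0214] yaw -0.0495 F [-12.84  -2.25   0.42] op 0.0003 g 5.8
```

View pics/c6.png

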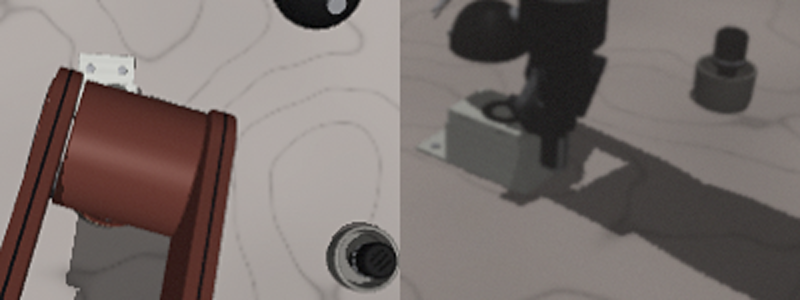

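The block is against the bracket with a steady push of about 12 N, and the diffuser still stands in the pot at about (357,262) in the crop. I'm handing it in.

```bash
python3 -c "
from h import *
print(ft(10)); print(job_done())"
```

```text
[-12.18917485  -1.6365155    0.74014556]
the job is handed in; nothing more can be done
None
```

The job is handed in: the diffuser stands nose down in the pot, and the block is flush against the bracket, with its sides in line to about 0.5 mm by the top camera (the less reliable side view suggested up to 1.4 mm), still held with a push of about 12 N.

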